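# Open the engraver's guard gate and hold it wide

### The job

The little engraver has finished: open its self-closing guard gate and hold it wide open so that I can lift the plate out. Squeeze the catch nearer the hinge and draw the gate ajar until the safety catch stops it, let go of that first catch, then squeeze the catch at the gate's free end and, keeping it squeezed, swing the gate past its click-stop until it stands square to the cabinet's front. Finish while holding it there, still gripping that catch, and leave the things around the machine undisturbed.

Things in the scene. Friction and masses are not known exactly. Their poses are not given: they have to be found in the camera images.
- engraver: bench engraver: fixed black steel cabinet, 240 mm deep (x), 294 wide (y), 200 high; origin under its centre at bench height, open front to its own -x. On the roof only low parts: the first catch's keeper (210 mm above the bench), plunger block near the hinge (218). A steel safety strike juts 62 mm from the right jamb at 155 to 175 mm height, beyond the gate's free edge
- gate: guard gate: clear pane in an aluminium frame, 16 mm thick, 32 to 200 mm above the bench, in front of the cabinet on a vertical hinge at its left (+y) front edge. Origin on the hinge axis at bench height, z up; the gate runs along its own -y, 12 to 245 mm from the axis; -x is its outer face. Two squeeze catches stand on its top rail
- gate_hinge (a point): point on the vertical hinge axis, 234 mm above the bench
- catch_a_grip (a point): first catch, nearer the hinge: two upright plates 200 to 255 mm above the bench, 18 mm wide (gate x), 8 thick (gate y); black thumb plate centred 82 mm, fixed aluminium plate 118 mm from the hinge axis. Squeeze along the gate's y: 44 mm over the outer faces at rest, 32 squeezed. Point: middle between them when squeezed, 106 mm from the axis, 234 high; moves with the gate
- catch_b_grip (a point): second catch, at the free end: the same pair of plates the other way round, fixed plate centred 192 mm, black thumb plate 228 mm from the hinge axis; 44 mm over the outer faces at rest, 32 squeezed. Point: middle between them when squeezed, 204 mm from the axis, 234 mm above the bench; moves with the gate
- gate_angle (a joint): gate angle, rad: 0 shut, grows clockwise seen from above, 1.57 square to the front, stop 1.75. Hinge spring always pulls it shut, 0.2 to 0.34 N m. First catch home: 0.016 play; squeezed: can be drawn to 0.18, stopped by the safety bolt; let go there it rests ajar at about 0.12. Click-stop resists from 0.5 to 0.85 (up to 0.9 N m), clear of it at 1.2; let go there it falls back
- squeeze_a (a joint): squeeze of the first catch, m: 0 at rest, 0.012 full; spring 5 rising to 9 N, springs back when let go. Its hook (14 to 26 mm behind the gate's mid-plane, 210 mm above the bench) leaves its keeper from about 0.009; let go with the gate drawn past 0.13 rad it springs out in front of the keeper and holds the gate ajar
- squeeze_b (a joint): squeeze of the second catch, m: 0 at rest, 0.012 full; spring 5 rising to 9 N, springs back when let go. Its bolt in the gate's free edge clears the safety strike from about 0.010
- catch_b: the sliding part of the second catch: black ribbed thumb plate, 18 x 8 x 55 mm, with its bolt; its origin is that of the gate (on the hinge axis at bench height), shifted by the squeeze
- cleaner: bystander: white plastic bottle, 60 mm across, 160 mm high, on the right in front of the engraver; origin under its centre
- movement: bystander: half-stripped black instrument, 120 x 90 x 46 mm, nearer the robot on the right; origin under its centre
- chip_brush: bystander: small brush lying flat on the bench at the left, lower than the gate's bottom edge; origin under its middle

How it is judged:
On the way, in this order (a step that is already met when the one before it is completed fails the run):
1. the first catch (nearer the hinge) is squeezed (value of joint squeeze_a above 0.008 m), for 0.1 s.
2. the gate stands ajar on the safety catch, the first catch let go (value of joint gate_angle between 0.08 and 0.3 rad and value of joint squeeze_a below 0.004 m), for 0.2 s.
3. the second catch (free end) is squeezed (value of joint squeeze_b above 0.008 m), for 0.1 s.
4. the gate is swung past its click-stop (value of joint gate_angle above 1.25 rad), for 0.1 s.
At the end, for the whole second after the job is handed in: The gate stands still, at least 1.45 rad (83 degrees) open, with the second catch still squeezed at least 8 mm and the fingers pressing its thumb plate with more than 3 N; every bystander is within 20 mm of where it was (value of joint gate_angle above 1.45 rad and velocity of joint gate_angle between -0.1 and 0.1 rad/s and value of joint squeeze_b above 0.008 m and contact force between the fingers and catch_b above 3 N and distance of each of cleaner, movement, chip_brush from where it was at the start of the episode below 0.02 m); the arm keeps its last pose, push and grip.
It fails at once if a bystander is moved more than 20 mm (distance of any of cleaner, movement, chip_brush from where it was at the start of the episode above 0.02 m).
It also fails if it takes over 51 s, if anything falls off the work surface, if the arm or the gripper's body presses on something with over 40 N, if the wrist force passes 120 N, or if a joint passes its speed limit or range.

### The arm

A 6-joint arm with a two-finger parallel gripper is mounted at the origin on the work surface. World frame = base frame: x ahead of the robot, y to its left, z up, the work surface at z = 0. Lengths are in m, angles in rad, forces in N, time in s.
With the tool pointing down it reaches from about 0.375 to 0.9 m from the base axis. Payload 3.1 kg.
Tool frame: the origin (TCP) lies midway between the tips of the shut fingers; the grasp point (between the pads) lies 19 mm behind it; z points along the fingers, y is the line along which they close (so a half turn about z gives the same grasp; the last joint's range is limited). The gripper opens to 85 mm and grips with 20 to 120 N. Pads are 22 mm wide; open, the fingers measure 114 mm over their backs; the gripper's body (76 mm by 85 mm) begins 54 mm behind the grasp point. The pads swing forward as they close: fully open they stand 13 mm farther back than shut.
Start: joints at [1.143, 0.527, 1.433, -0, 1.181, -0.178], TCP at [0.154, 0.606, 0.231] pointing down, gripper open.
Joint ranges: [-3.08, 3.08], [-0.75, 2.2], [0.22, 2.44], [-1.43, 4.57], [0, 2.65], [-2.85, 2.85]. Speed limits (rad/s): [2.79, 2.79, 3.14, 3.14, 3.14, 3.14].

### API

Orientations are given as a unit quaternion [x, y, z, w].
In Python, from station import manip gives the robot as it stands. The module is installed in compiled form; this text tells all that it offers.
- The arm moves only by the tool apply_moves, never from a script. Its arguments are lists of equal length, an entry for each row: "claw": the gripper's target within -1 to 1 (fully open at 1, half-way at 0, shut at -1); "travel": the shift along the tool's x, y, z scaled (see below), a list of three; "turn": the turn, a rotation vector about the tool's x, y, z scaled (see below), a list of three. In form: {"claw": [claw, ...], "travel": [[dx, dy, dz], ...], "turn": [[rx, ry, rz], ...]}. A call has 1 to 5 rows; each row is the pose to reach, as a shift and turn from the pose commanded when the call began, along the tool's axes at that moment, turning the shorter way round; what a row does not reach only later rows make up. The controller multiplies each number of a shift by 800 mm and each number of a turn by 180 degrees. A row lasts 1/12 s, in which the tool goes at most 41.7 mm and 7.16 degrees, less where a joint would pass 70% of its speed; a pose out of reach is approached as far as the arm can. A call with a number of a shift or a turn outside -1 to 1 is refused whole. A call with a gripper value outside its range is refused whole. The fingers move at their own pace and stop on an object; "newtons" is the grip in N (left out, the last holds). Time passes only in rows, so rows that repeat a pose let the fingers close. It gives the time, the measured TCP pose, the force, the opening and the grip force at its end, in the units of the state.
- manip.sense(): the state, without advancing time (a new reading comes with each control period).
- manip.snapshot(name): name is "scene" or "top" or "wrist"; returns a dict with "pixels" (480x640x3 uint8, red, green, blue), "depth" (480x640 float32, m along the optical axis (not along the pixel's ray), 0 where there is no reading), "intrinsics" (3x3 intrinsics, pixels), "k1" (the pictures are not rectified: a ray, as slopes to the right and down, at radius r is drawn at 1 + k1 r^2 times it, then the intrinsics apply), "R" (3x3) and "t" (3): a world point X has camera coordinates R X + t. Camera axes: x right, y down, z forward; pixel columns grow to the right and rows downward; lengths in m; the calibration is good to about 2 mm. A picture is of the moment at which its call begins.
- manip.sign_off(): hands the job in; it is judged then, once.
The state is a dict: "t": time; "q": joint angles; "qd": joint speeds; "tau": joint torques, N m; "tcp_pos": TCP position; "tool_rot": TCP orientation; "force": force on the tool from outside, world axes, zero at the start; "ft_torque": the same for the moment, N m; "finger_gap": opening from 0.0 (shut) to 1.0 (fully open); "gripper_force": force on a finger pad.
Only numpy, scipy, OpenCV 4.12 (cv2) and the standard library are available. Lean on these libraries where they do the work, as an engineer would, in place of code of your own. Each camera call takes 0.05 s, during which the arm holds its last target. There are 200 camera calls.

## Working session

There is one attempt and no reset: what is moved stays moved. The work goes in short steps, Python scripts to look and compute and a tool call to move; the robot and the scene stay as the last step left them, time stands still between calls to the robot, and variables do not carry over. Pictures are saved under pics/ and viewed, at most 10 in all, crops included, and the job is handed in when it is done.

Besides the shell and the picture viewer there is one more tool, called after "Call:" by a JSON object that holds its "name" and its "arguments". apply_moves: Moves the arm, as the interface text tells. Shifts and turns lie within -1 to 1; 1 stands for 800 mm of shift or 180 degrees of turn. Its arguments: {"type":"object","properties":{"claw":{"type":"array","items":{"type":"number"}},"travel":{"type":"array","items":{"type":"array","items":{"type":"number"}}},"turn":{"type":"array","items":{"type":"array","items":{"type":"number"}}},"newtons":{"type":"number"}},"required":["claw","travel","turn"]}

```bash
mkdir -p pics
cat > h.py <<'E'
import numpy as np, cv2
from station import manip
def shot(name,fn):
    s=manip.snapshot(name); cv2.imwrite('pics/'+fn+'.png',s['pixels'][:,:,::-1]); np.savez('pics/'+fn+'.npz',**s); return s
def ray(s,u,v):
    K=s['intrinsics']; d=np.array([(u-K[0,2])/K[0,0],(v-K[1,2])/K[1,1]]); p=d.copy()
    for _ in range(20): p=d/(1+float(s['k1'])*(p@p))
    R=np.array(s['R']); return -R.T@s['t'], R.T@np.array([p[0],p[1],1.])
def atz(s,u,v,z):
    c,d=ray(s,u,v); return c+d*(z-c[2])/d[2]
def atd(s,u,v):
    c,d=ray(s,u,v); return c+d*s['depth'][int(round(v)),int(round(u))]
E
python3 - <<'E'
from h import *
st=manip.sense(); print({k:np.round(v,3).tolist() for k,v in st.items()})
a=shot('top','top0'); b=shot('scene','sc0')
for s in (a,b): print(np.round(-np.array(s['R']).T@s['t'],3))
E
```

```text
{'t': 0.0, 'q': [1.143, 0.528, 1.434, -0.0, 1.181, -0.179], 'qd': [0.001, -0.001, -0.001, -0.0, -0.0, -0.001], 'tau': [0.002, -44.235, -17.803, -0.0, 0.008, -0.0], 'tcp_pos': [0.154, 0.605, 0.23], 'tool_rot': [0.124, 0.992, -0.001, -0.0], 'force': [0.022, -0.097, -0.536], 'ft_torque': [0.019, 0.029, 0.067], 'gripper_force': 0.0, 'finger_gap': 1.001}
[0.321 0.047 1.39 ]
[1.337 0.191 1.296]
```

View pics/top0.png

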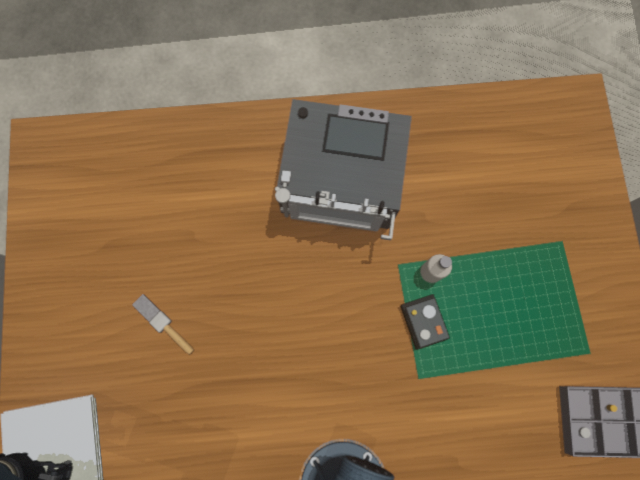

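View pics/sc0.png

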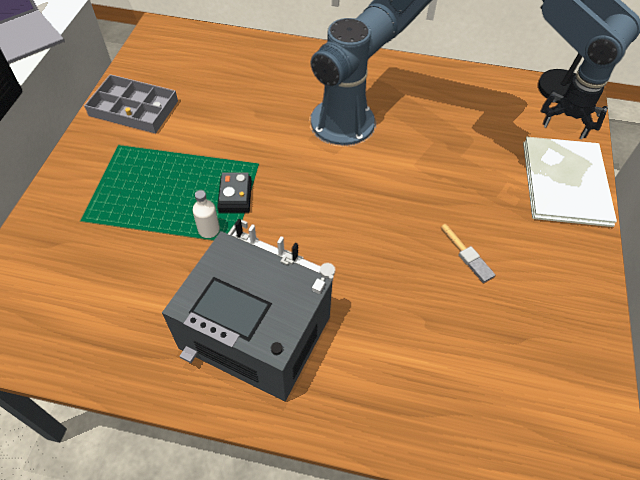

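The top view shows the engraver at around (345,165). The gate runs from the hinge at (283,195) to about (388,212), with the cleaner at (437,267) and the movement at (425,322). I'll enlarge both views.

Run:
```python
from h import *
a=cv2.imread('pics/top0.png')[170:250,265:405]; b=cv2.imread('pics/sc0.png')[205:305,210:350]
cv2.imwrite('pics/c1.png',np.vstack([cv2.resize(a,None,fx=5,fy=5,interpolation=2)[:300],cv2.resize(b,None,fx=5,fy=5,interpolation=2)[:300+0]]))
```

```text
(no output)
```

View pics/c1.png

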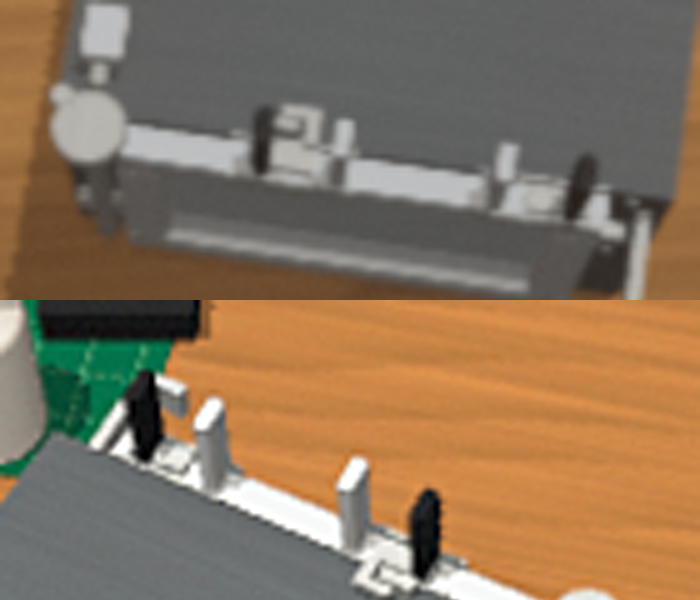

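Run:
```python
from h import *
a=dict(np.load('pics/top0.npz')); b=dict(np.load('pics/sc0.npz'))
T=[(265,113),(344,130),(507,154),(584,163)]; S=[(428,495),(353,466),(210,405),(145,377)]
d=[82,118,192,228]
def tri(p,q):
    c1,d1=ray(a,*p);c2,d2=ray(b,*q); d1/=np.linalg.norm(d1);d2/=np.linalg.norm(d2)
    A=sum(np.eye(3)-np.outer(x,x) for x in(d1,d2)); B=(np.eye(3)-np.outer(d1,d1))@c1+(np.eye(3)-np.outer(d2,d2))@c2
    return np.linalg.solve(A,B)
P=[]
for t,s in zip(T,S):
    p=(265+t[0]/5,170+t[1]/5); q=(210+s[0]/5,205+(s[1]-300)/5)
    print(np.round([atz(a,*p,.255),atz(b,*q,.255),tri(p,q)],4).tolist()); P.append((atz(a,*p,.255)[:2]+atz(b,*q,.255)[:2])/2)
P=np.array(P); 
# line fit with fixed spacing (A thumb pos at rest is 82, outer)
d=np.array(d)/1000; m=P.mean(0); X=P-m; D=d-d.mean(); v=(D[:,None]*X).sum(0); print('scale',np.linalg.norm(v)/(D@D)); v/=np.linalg.norm(v)
h=m-v*d.mean(); print('hinge',h,'dir',v,'yaw',np.degrees(np.arctan2(v[0],-v[1])), 'A',h+v*.106,'B',h+v*.204)
print('hingecap',atz(a,265+88/5,170+125/5,.234))
for n,u,v_ in(('cleaner top',445,262),('mov',425,322),('brushhead',147,305),('brushend',190,350)): print(n,np.round(atd(a,u,v_),3))
```

```text
[[0.6738, 0.0075, 0.255], [0.6654, 0.0094, 0.255], [0.671, 0.0094, 0.2634]]
[[0.663, -0.0272, 0.255], [0.6579, -0.027, 0.255], [0.6613, -0.0263, 0.2602]]
[[0.6458, -0.0989, 0.255], [0.6401, -0.0986, 0.255], [0.644, -0.0976, 0.2608]]
[[0.6388, -0.1328, 0.255], [0.6317, -0.1319, 0.255], [0.6366, -0.1307, 0.2622]]
scale 0.9938550075653438
hinge [0.68880293 0.08815982] dir [-0.23712109 -0.9714801 ] yaw -13.716687113490366 A [ 0.66366809 -0.01481707] B [ 0.64043022 -0.11002212]
hingecap [0.6813102  0.08798344 0.234     ]
cleaner top [ 0.508 -0.281  0.16 ]
mov [ 0.377 -0.24   0.045]
brushhead [0.481 0.467 0.018]
brushend [0.357 0.36  0.017]
```

Call:
{"name": "apply_moves", "arguments": {"claw": [1, 1, 1, 1, 1], "travel": [[-0.04, -0.03, -0.0075], [-0.08, -0.06, -0.015], [-0.12, -0.09, -0.0225], [-0.16, -0.12, -0.03], [-0.2, -0.15, -0.0375]], "turn": [[0, 0, 0], [0, 0, 0], [0, 0, 0], [0, 0, 0], [0, 0, 0]], "newtons": 30}}

```text
t: 0.52
tcp_pos: [0.2798, 0.4483, 0.2611]
tool_rot: [0.124, 0.992, -0.0, -0.0]
force: [0.7, 1.8, 0.7]
finger_gap: 0.996
gripper_force: 0.0
```

Call:
{"name": "apply_moves", "arguments": {"claw": [1, 1, 1, 1, 1], "travel": [[-0.04, -0.03, -0.0075], [-0.08, -0.06, -0.015], [-0.12, -0.09, -0.0225], [-0.16, -0.12, -0.03], [-0.2, -0.15, -0.0375]], "turn": [[0, 0, 0], [0, 0, 0], [0, 0, 0], [0, 0, 0], [0, 0, 0]]}}

```text
t: 0.93
tcp_pos: [0.4055, 0.2925, 0.2914]
tool_rot: [0.124, 0.992, -0.0, -0.0]
force: [1.0, 0.4, -0.2]
finger_gap: 1.0
gripper_force: 0.0
```

Call:
{"name": "apply_moves", "arguments": {"claw": [1, 1, 1, 1, 1], "travel": [[-0.04, -0.03, -0.0075], [-0.08, -0.06, -0.015], [-0.12, -0.09, -0.0225], [-0.16, -0.12, -0.03], [-0.2, -0.15, -0.0375]], "turn": [[0, 0, 0], [0, 0, 0], [0, 0, 0], [0, 0, 0], [0, 0, 0]]}}

```text
t: 1.35
tcp_pos: [0.531, 0.1368, 0.3213]
tool_rot: [0.124, 0.992, 0.0, -0.0]
force: [0.4, 0.6, -0.1]
finger_gap: 1.002
gripper_force: 0.0
```

Call:
{"name": "apply_moves", "arguments": {"claw": [1, 1, 1, 1, 1], "travel": [[-0.03, -0.03, -0.0075], [-0.07, -0.06, -0.015], [-0.11, -0.09, -0.0225], [-0.14, -0.12, -0.03], [-0.16, -0.145, -0.0375]], "turn": [[0, 0, 0], [0, 0, 0], [0, 0, 0], [0, 0, 0], [0, 0, 0]]}}

```text
t: 1.77
tcp_pos: [0.6275, -0.0081, 0.3507]
tool_rot: [0.125, 0.992, -0.0, -0.0]
force: [0.9, 0.7, -0.2]
finger_gap: 0.997
gripper_force: 0.0
```

Above the first catch; taking a close look with the wrist camera.

Run:
```python
from h import *
s=shot('wrist','w0'); print(manip.sense()['tcp_pos'],-np.array(s['R']).T@s['t'])
```

```text
[ 0.62971355 -0.01264406  0.35180949] [0.5511725  0.01191398 0.49314234]
```

View pics/w0.png

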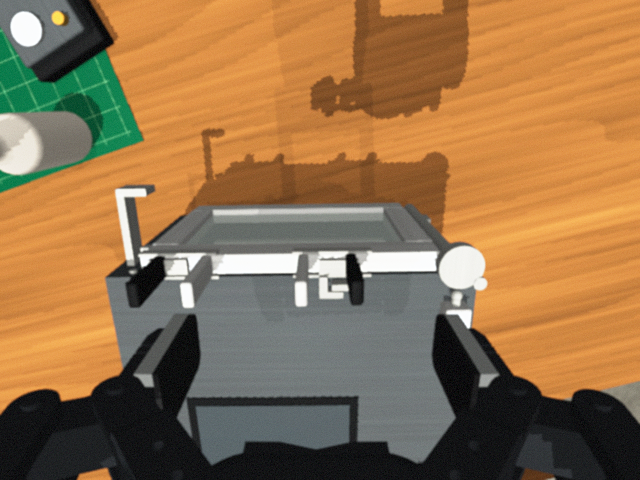

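The wrist view shows the A plates at about (357,290) black and (302,292) white, and the B plates at (188,292) white and (136,288) black. I'll locate the top faces by depth.

Run:
```python
from h import *
s=dict(np.load('pics/w0.npz'))
M=np.zeros((480,640),np.uint8); W={}
for v in range(240,312):
    for u in range(110,400):
        if s['depth'][v,u]>0:
            p=atd(s,u,v)
            if p[2]>.2515 and p[2]<.26: M[v,u]=1; W[v,u]=p
n,L,st,c=cv2.connectedComponentsWithStats(M)
for i in range(1,n):
    if st[i,4]>15:
        q=np.array([W[k] for k in zip(*np.where(L==i))]); print(st[i],c[i],q.mean(0),np.ptp(q,axis=0))
```

```text
[350 279  14  27 334] [356.12874251 292.23652695] [0.66799219 0.00866244 0.25432839] [0.01800527 0.01134612 0.00488365]
[125 281  17  27 343] [132.77842566 294.16034985] [ 0.63389647 -0.13237949  0.25412261] [0.01862802 0.01144844 0.00516196]
[180 281  15  26 319] [187.32288401 293.8338558 ] [ 0.64231521 -0.09732589  0.25427513] [0.01800588 0.01076147 0.0049642 ]
[294 280  13  27 314] [300.38216561 292.89171975] [ 0.65951463 -0.02615557  0.25443818] [0.01806083 0.01076245 0.0047588 ]
```

Call:
{"name": "apply_moves", "arguments": {"claw": [1, 1, 1, 1, 1], "travel": [[-0.04, 0.008, 0], [-0.04, 0.008, 0.04], [-0.04, 0.008, 0.08], [-0.04, 0.008, 0.12], [-0.04, 0.008, 0.14]], "turn": [[0, 0, -0.004], [0, 0, -0.004], [0, 0, -0.004], [0, 0, -0.004], [0, 0, -0.004]]}}

```text
t: 2.23
tcp_pos: [0.6557, -0.0064, 0.2342]
tool_rot: [0.118, 0.993, 0.0, -0.004]
force: [-1.1, 0.3, -0.8]
finger_gap: 1.003
gripper_force: 0.0
```

```bash
python3 -c "
from h import *
print(manip.sense())"
```

```text
{'t': 2.2333, 'q': array([-1.79930565e-01,  5.70386741e-01,  1.34036122e+00,  3.98184923e-05,
        1.23924273e+00, -1.51431217e+00]), 'qd': array([ 0.00336744,  0.16370057,  0.18360667, -0.00257842, -0.3656294 ,
        0.00091655]), 'tau': array([-7.54100690e-02, -4.96642148e+01, -2.02490240e+01,  3.11520678e-03,
       -1.89616531e-02, -2.23823110e-05]), 'tcp_pos': array([ 0.65567491, -0.00643309,  0.23424631]), 'tool_rot': array([ 1.17937743e-01,  9.93012113e-01,  2.77773143e-04, -4.18984730e-03]), 'force': array([-1.07471504,  0.30196775, -0.75715095]), 'ft_torque': array([ 0.03213575,  0.04291685, -0.01444507]), 'gripper_force': 0.0, 'finger_gap': 1.002741623054586}
```

Call:
{"name": "apply_moves", "arguments": {"claw": [1, 1, 1], "travel": [[0, 0, 0], [0, 0, 0], [0, 0, 0]], "turn": [[0, 0, 0], [0, 0, 0], [0, 0, 0]]}}

```text
t: 2.48
tcp_pos: [0.6595, -0.007, 0.2407]
tool_rot: [0.118, 0.993, -0.0, 0.001]
force: [0.5, -0.1, 0.5]
finger_gap: 1.004
gripper_force: 0.0
```

Call:
{"name": "apply_moves", "arguments": {"claw": [1, 1, 1, 1], "travel": [[-0.0055, -0.008, 0], [-0.0055, -0.008, 0.015], [-0.0055, -0.008, 0.031], [-0.0055, -0.008, 0.031]], "turn": [[0, 0, 0], [0, 0, 0], [0, 0, 0], [0, 0, 0]]}}

```text
t: 2.82
tcp_pos: [0.6601, -0.0145, 0.2125]
tool_rot: [0.118, 0.993, 0.0, -0.002]
force: [-0.8, 1.0, -0.3]
finger_gap: 0.999
gripper_force: 0.0
```

Call:
{"name": "apply_moves", "arguments": {"claw": [-0.1, -0.2, -0.3, -0.5, -0.5], "travel": [[0, 0, 0], [0, 0, 0], [0, 0, 0], [0, 0, 0], [0, 0, 0]], "turn": [[0, 0, 0], [0, 0, 0], [0, 0, 0], [0, 0, 0], [0, 0, 0]], "newtons": 30}}

```text
t: 3.23
tcp_pos: [0.6621, -0.0153, 0.2169]
tool_rot: [0.117, 0.993, -0.001, 0.002]
force: [-2.9, -2.8, 4.3]
finger_gap: 0.361
gripper_force: 34.6
```

Call:
{"name": "apply_moves", "arguments": {"claw": [-0.5, -0.5, -0.5, -0.5, -0.5], "travel": [[0, 0, 0], [0, 0, 0], [0, 0, 0], [0, 0, 0], [0, 0, 0]], "turn": [[0, 0, 0], [0, 0, 0], [0, 0, 0], [0, 0, 0], [0, 0, 0]]}}

```text
t: 3.65
tcp_pos: [0.6621, -0.0152, 0.2169]
tool_rot: [0.118, 0.993, -0.001, 0.002]
force: [-2.3, -2.2, 6.2]
finger_gap: 0.361
gripper_force: 34.2
```

Call:
{"name": "apply_moves", "arguments": {"claw": [-0.5, -0.5, -0.5, -0.5, -0.5], "travel": [[0.005, 0.0001, 0], [0.01, 0.0004, 0], [0.015, 0.001, 0], [0.022, 0.0018, 0], [0.022, 0.0018, 0]], "turn": [[0, 0, 0.012], [0, 0, 0.024], [0, 0, 0.036], [0, 0, 0.053], [0, 0, 0.053]]}}

```text
t: 4.07
tcp_pos: [0.645, -0.0095, 0.2169]
tool_rot: [0.201, 0.98, -0.001, 0.002]
force: [1.4, -2.7, 3.3]
finger_gap: 0.358
gripper_force: 34.4
```

Call:
{"name": "apply_moves", "arguments": {"claw": [-0.5, -0.5, -0.5], "travel": [[0, 0, 0], [0, 0, 0], [0, 0, 0]], "turn": [[0, 0, 0], [0, 0, 0], [0, 0, 0]]}}

```text
t: 4.32
tcp_pos: [0.6457, -0.0097, 0.2169]
tool_rot: [0.199, 0.98, -0.001, 0.002]
force: [-0.8, -1.9, 7.4]
finger_gap: 0.357
gripper_force: 34.5
```

Run:
```python
from h import *
print(manip.sense()['tcp_pos'],manip.sense()['force'])
s=shot('top','top1'); b=shot('scene','sc1')
cv2.imwrite('pics/c2.png',np.vstack([cv2.resize(x['pixels'][y:y+60,a:a+140,::-1],None,fx=5,fy=5,interpolation=2) for x,y,a in((s,170,265),(b,210,210))]))
```

```text
[ 0.64573263 -0.00973798  0.21689291] [-0.81572446 -1.94464836  7.44414535]
```

View pics/c2.png

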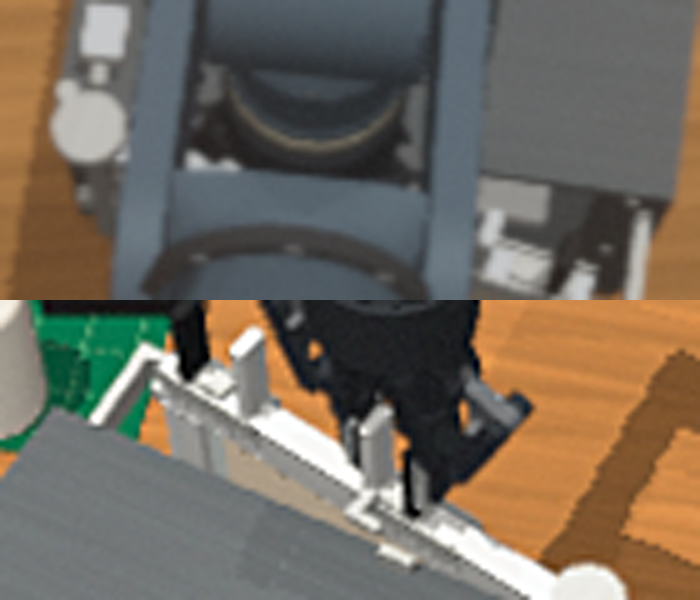

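The gate is ajar: there is a gap behind it and the A plates are gripped around (390,450) in the lower crop. Now I'll let the first catch go.

Call:
{"name": "apply_moves", "arguments": {"claw": [0, 0.5, 1, 1, 1], "travel": [[0, 0, 0], [0, 0, 0], [0, 0, 0], [0, 0, 0], [0, 0, 0]], "turn": [[0, 0, 0], [0, 0, 0], [0, 0, 0], [0, 0, 0], [0, 0, 0]]}}

```text
t: 4.83
tcp_pos: [0.6443, -0.0089, 0.2144]
tool_rot: [0.2, 0.98, -0.0, -0.0]
force: [0.8, 0.6, 0.1]
finger_gap: 0.998
gripper_force: 0.0
```

Call:
{"name": "apply_moves", "arguments": {"claw": [1, 1, 1, 1, 1], "travel": [[0, 0, -0.03], [0, 0, -0.08], [0, 0, -0.13], [0, 0, -0.15], [0, 0, -0.15]], "turn": [[0, 0, 0], [0, 0, 0], [0, 0, 0], [0, 0, 0], [0, 0, 0]]}}

```text
t: 5.25
tcp_pos: [0.6472, -0.0094, 0.3408]
tool_rot: [0.2, 0.98, -0.0, 0.006]
force: [0.7, -0.5, 0.3]
finger_gap: 1.001
gripper_force: 0.0
```

```bash
cat > tops.py <<'E'
from h import *
def tops(fn,v0=200,v1=400,u0=60,u1=500):
    s=shot('wrist',fn); M=np.zeros((480,640),np.uint8); W={}
    for v in range(v0,v1):
        for u in range(u0,u1):
            if s['depth'][v,u]>0:
                p=atd(s,u,v)
                if .2515<p[2]<.26: M[v,u]=1; W[v,u]=p
    n,L,st,c=cv2.connectedComponentsWithStats(M)
    for i in range(1,n):
        if st[i,4]>15:
            q=np.array([W[k] for k in zip(*np.where(L==i))]); print(st[i],q.mean(0).round(4),np.ptp(q,axis=0).round(4))
E
python3 - <<'E'
from tops import *
print(manip.sense()['tcp_pos'],manip.sense()['tool_rot'])
tops('w1')
print(manip.sense()['tcp_pos'])
E
```

```text
[ 0.64718622 -0.00942858  0.34082465] [ 2.00038749e-01  9.79770345e-01 -4.83555075e-05  5.87948162e-03]
[348 232  15  30 398] [0.6582 0.0118 0.2542] [0.0183 0.0128 0.0052]
[288 235  14  29 368] [ 0.6455 -0.0217  0.2545] [0.0178 0.012  0.0049]
[164 240  19  29 394] [ 0.6197 -0.0902  0.2544] [0.0178 0.0127 0.0047]
[106 242  18  28 363] [ 0.6067 -0.1235  0.2544] [0.0173 0.0132 0.005 ]
[ 0.64569387 -0.00913433  0.33758405]
```

Call:
{"name": "apply_moves", "arguments": {"claw": [1, 1, 1, 1, 1], "travel": [[-0.004, -0.05, 0], [-0.01, -0.1, 0], [-0.011, -0.121, 0], [-0.011, -0.121, 0.05], [-0.011, -0.121, 0.05]], "turn": [[0, 0, -0.012], [0, 0, -0.012], [0, 0, -0.012], [0, 0, -0.012], [0, 0, -0.012]]}}

```text
t: 5.72
tcp_pos: [0.6095, -0.1013, 0.2867]
tool_rot: [0.183, 0.983, 0.001, -0.008]
force: [-1.5, 0.7, -1.5]
finger_gap: 1.0
gripper_force: 0.0
```

Call:
{"name": "apply_moves", "arguments": {"claw": [1, 1, 1], "travel": [[0, 0, 0], [0, 0, 0], [0, 0, 0]], "turn": [[0, 0, 0], [0, 0, 0], [0, 0, 0]]}}

```text
t: 5.97
tcp_pos: [0.6155, -0.1007, 0.2955]
tool_rot: [0.181, 0.983, -0.0, 0.001]
force: [-0.4, -0.0, 0.1]
finger_gap: 1.003
gripper_force: 0.0
```

Call:
{"name": "apply_moves", "arguments": {"claw": [1, 1, 1, 1, 1], "travel": [[0, -0.001, 0.03], [0, -0.001, 0.06], [0, -0.001, 0.08], [0, -0.001, 0.099], [0, -0.001, 0.099]], "turn": [[0, 0, 0], [0, 0, 0], [0, 0, 0], [0, 0, 0], [0, 0, 0]]}}

```text
t: 6.38
tcp_pos: [0.6133, -0.1008, 0.2133]
tool_rot: [0.181, 0.983, 0.0, -0.002]
force: [-1.3, -0.3, -1.0]
finger_gap: 1.001
gripper_force: 0.0
```

Call:
{"name": "apply_moves", "arguments": {"claw": [0.2, -0.1, -0.2, -0.3, -0.5], "travel": [[0, 0, 0], [0, 0, 0], [0, 0, 0], [0, 0, 0], [0, 0, 0]], "turn": [[0, 0, 0], [0, 0, 0], [0, 0, 0], [0, 0, 0], [0, 0, 0]], "newtons": 40}}

```text
t: 6.8
tcp_pos: [0.616, -0.1028, 0.2185]
tool_rot: [0.181, 0.983, -0.001, 0.003]
force: [-1.3, 2.3, 8.5]
finger_gap: 0.361
gripper_force: 43.6
```

Call:
{"name": "apply_moves", "arguments": {"claw": [-0.5, -0.5, -0.5], "travel": [[0, 0, 0], [0, 0, 0], [0, 0, 0]], "turn": [[0, 0, 0], [0, 0, 0], [0, 0, 0]]}}

```text
t: 7.05
tcp_pos: [0.6159, -0.1028, 0.2185]
tool_rot: [0.181, 0.983, -0.001, 0.003]
force: [-0.6, -0.1, 6.2]
finger_gap: 0.365
gripper_force: 42.0
```

Call:
{"name": "apply_moves", "arguments": {"claw": [-0.5, -0.5, -0.5, -0.5, -0.5], "travel": [[0.0153, 0.0005, 0], [0.0305, 0.0018, 0], [0.0457, 0.0041, 0], [0.0606, 0.0073, 0], [0.0754, 0.0114, 0]], "turn": [[0, 0, 0.0191], [0, 0, 0.0382], [0, 0, 0.0573], [0, 0, 0.0764], [0, 0, 0.0955]]}}

```text
t: 7.47
tcp_pos: [0.5626, -0.073, 0.2185]
tool_rot: [0.327, 0.945, -0.001, 0.003]
force: [0.3, 0.2, 7.5]
finger_gap: 0.365
gripper_force: 43.3
```

```bash
cat > chk.py <<'E'
from h import *
s=manip.sense(); h=np.array([.6872,.0888]); d=s['tcp_pos'][:2]-h; q=s['tool_rot']; ty=np.array([2*q[0]*q[1],q[1]**2-q[0]**2])
print('r',np.linalg.norm(d).round(4),'th_pos',(np.arctan2(-d[0],-d[1])-.2375).round(3),'th_tool',(np.arctan2(*ty)-.2375).round(3),s['tcp_pos'].round(4),s['force'].round(1),s['ft_torque'].round(2),s['finger_gap'].round(3),s['q'].round(2),s['t'])
E
python3 chk.py
```

```text
Traceback (most recent call last):
  File "chk.py", line 3, in <module>
    print('r',np.linalg.norm(d).round(4),'th_pos',(np.arctan2(-d[0],-d[1])-.2375).round(3),'th_tool',(np.arctan2(*ty)-.2375).round(3),s['tcp_pos'].round(4),s['force'].round(1),s['ft_torque'].round(2),s['finger_gap'].round(3),s['q'].round(2),s['t'])
                                                                                                                                                                                                        ^^^^^^^^^^^^^^^^^^^^^
AttributeError: 'float' object has no attribute 'round'
```

Call:
{"name": "apply_moves", "arguments": {"claw": [-0.5, -0.5, -0.5, -0.5, -0.5], "travel": [[0.0153, 0.0005, 0], [0.0305, 0.0018, 0], [0.0457, 0.0041, 0], [0.0606, 0.0073, 0], [0.0754, 0.0114, 0]], "turn": [[0, 0, 0.0191], [0, 0, 0.0382], [0, 0, 0.0573], [0, 0, 0.0764], [0, 0, 0.0955]]}}

```text
t: 7.88
tcp_pos: [0.5215, -0.0303, 0.2184]
tool_rot: [0.464, 0.886, -0.002, 0.004]
force: [-1.1, -1.6, 11.8]
finger_gap: 0.369
gripper_force: 43.9
```

```bash
sed -i "s/s\['finger_gap'\].round(3)/round(float(s['finger_gap']),3)/" chk.py; python3 chk.py
```

```text
r 0.204 th_pos 0.71 th_tool 0.727 [ 0.5215 -0.0303  0.2184] [-1.1 -1.6 11.8] [-0.36  1.14  0.46] 0.369 [-0.27  0.4   1.71 -0.01  1.02 -0.87] 7.8833
```

Call:
{"name": "apply_moves", "arguments": {"claw": [-0.5, -0.5, -0.5, -0.5, -0.5], "travel": [[0.0153, 0.0005, 0], [0.0305, 0.0018, 0], [0.0457, 0.0041, 0], [0.0606, 0.0073, 0], [0.0754, 0.0114, 0]], "turn": [[0, 0, 0.0191], [0, 0, 0.0382], [0, 0, 0.0573], [0, 0, 0.0764], [0, 0, 0.0955]]}}

```text
t: 8.3
tcp_pos: [0.493, 0.0269, 0.2183]
tool_rot: [0.592, 0.806, -0.0, 0.002]
force: [-1.1, 0.5, 12.9]
finger_gap: 0.365
gripper_force: 44.9
```

```bash
python3 chk.py
```

```text
r 0.2038 th_pos 1.024 th_tool 1.03 [0.493  0.0269 0.2183] [-1.1  0.5 12.9] [-0.47  1.22 -0.16] 0.365 [-0.17  0.37  1.77 -0.    1.   -0.47] 8.3
```

Call:
{"name": "apply_moves", "arguments": {"claw": [-0.5, -0.5, -0.5, -0.5, -0.5], "travel": [[0.0153, 0.0005, 0], [0.0305, 0.0018, 0], [0.0457, 0.0041, 0], [0.0606, 0.0073, 0], [0.0754, 0.0114, 0]], "turn": [[0, 0, 0.0191], [0, 0, 0.0382], [0, 0, 0.0573], [0, 0, 0.0764], [0, 0, 0.0955]]}}

```text
t: 8.72
tcp_pos: [0.4837, 0.0873, 0.2184]
tool_rot: [0.706, 0.708, 0.0, 0.002]
force: [0.2, -1.7, 11.7]
finger_gap: 0.365
gripper_force: 45.7
```

```bash
python3 chk.py
```

```text
r 0.2035 th_pos 1.326 th_tool 1.33 [0.4837 0.0873 0.2184] [ 0.2 -1.7 11.7] [-0.62  1.24 -0.12] 0.365 [-0.05  0.37  1.78 -0.    1.   -0.05] 8.7167
```

Call:
{"name": "apply_moves", "arguments": {"claw": [-0.5, -0.5, -0.5, -0.5, -0.5], "travel": [[0.0153, 0.0005, 0], [0.0305, 0.0018, 0], [0.0457, 0.0041, 0], [0.0556, 0.0062, 0], [0.0556, 0.0062, 0]], "turn": [[0, 0, 0.0191], [0, 0, 0.0382], [0, 0, 0.0573], [0, 0, 0.07], [0, 0, 0.07]]}}

```text
t: 9.13
tcp_pos: [0.4887, 0.1328, 0.2184]
tool_rot: [0.779, 0.627, 0.001, 0.001]
force: [-1.8, -3.3, 12.6]
finger_gap: 0.364
gripper_force: 44.3
```

Call:
{"name": "apply_moves", "arguments": {"claw": [-0.5, -0.5, -0.5, -0.5, -0.5], "travel": [[0, 0, 0], [0, 0, 0], [0, 0, 0], [0, 0, 0], [0, 0, 0]], "turn": [[0, 0, 0], [0, 0, 0], [0, 0, 0], [0, 0, 0], [0, 0, 0]]}}

```text
t: 9.55
tcp_pos: [0.4885, 0.1317, 0.2184]
tool_rot: [0.779, 0.627, 0.001, 0.001]
force: [-1.0, -2.0, 11.7]
finger_gap: 0.366
gripper_force: 43.8
```

```bash
python3 chk.py
python3 - <<'E'
from h import *
a=shot('top','top2')['pixels'];b=shot('scene','sc2')['pixels']
cv2.imwrite('pics/c3.png',np.hstack([a[150:390,120:470,::-1],b[120:360,120:520,::-1]]))
E
```

```text
r 0.2033 th_pos 1.546 th_tool 1.548 [0.4885 0.1317 0.2184] [-1.  -2.  11.7] [-0.32  1.28 -0.2 ] 0.366 [ 0.04  0.39  1.74 -0.    1.01  0.26] 9.55
```

View pics/c3.png

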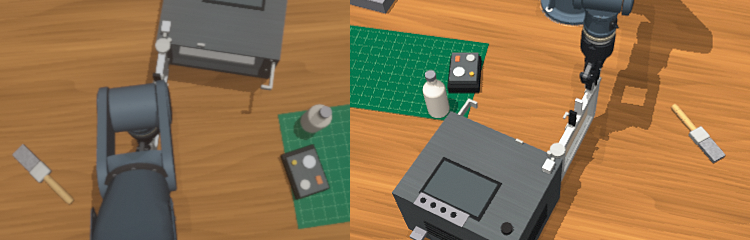

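The gate stands square to the cabinet's front, from (557,150) to (590,90) in the right half, with the gripper on the end catch. The bystanders haven't moved, so I'm handing in.

```bash
python3 -c "
from station import manip
print(manip.sign_off())"
```

```text
the job is handed in; nothing more can be done
None
```

I handed the job in at about 9.7 s with the gate held at about 1.55 rad (89°) and the free-end catch still squeezed at about 44 N; the cleaner, movement and brush look undisturbed in the last pictures, but the sign-off returned no verdict.

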